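Fit the second guide rod of a pusher and hold it home

ROBOT

A 6-joint arm with a two-finger parallel gripper is mounted at the origin on the work surface. World frame = base frame: x ahead of the robot, y to its left, z up, the work surface at z = 0. Lengths are in m, angles in rad, forces in N, time in s.
With the tool pointing down it reaches from about 0.4 to 0.825 m from the base axis. Payload 7 kg.
Tool frame: the origin (TCP) lies on the centre line of the jaws, within the pads' length; the fingertips stand 14 mm ahead of it and the grasp point (between the pads) lies 5 mm behind it (tips_ahead is the distance from the TCP to the fingertips, in m); z points along the fingers, y is the line along which they close (so a half turn about z gives the same grasp; the last joint's range is limited). The gripper opens to 85 mm and grips with 20 to 120 N. Pads are 22 mm wide; open, the fingers measure 114 mm over their backs; the gripper's body (76 mm by 85 mm) begins 54 mm behind the grasp point. The pads swing forward as they close: fully open they stand 13 mm farther back than shut.
Start: joints at [1.482, 0.359, 0.012, 0, -1.224, -0.288], TCP at [0.248, 0.628, 0.221] pointing down, gripper open.
Joint ranges: [-3.07, 3.07], [-1.43, 2.12], [-1.02, 1.25], [-3.03, 1.67], [-3.05, -0], [-3.03, 3.03]. Speed limits (rad/s): [2.39, 2.39, 3.01, 3.14, 3.14, 3.14].

INTERFACE

Orientations are given as [roll, pitch, yaw] about the fixed x, y, z axes, in that order (R = Rz(yaw) Ry(pitch) Rx(roll)).
In Python, from bench import read_state, read_camera, camera_info, finish_job, search_frame, trace, tips_ahead gives the robot as it stands.
- The arm moves only by the tool jog_arm, never from a script. Its argument "targets" is a list of rows, each a list of 3 entries, a list of its own where there are three numbers: the shift along the tool's x, y, z in units of 50 mm (1.0 is 50 mm), then the turn about the tool's z in units of 6 degrees (1.0 is 6 degrees), then the closure, from 0 (fully open) to 1 (shut). A call has 1 to 20 rows; each row shifts and turns the commanded pose from where the row before left it, along the tool's axes as they then stand; what a row does not reach is not made up. A row lasts 1/10 s, in which the tool goes at most 50 mm and 8.59 degrees, less where a joint would pass 70% of its speed; a pose out of reach is approached as far as the arm can. A call is refused whole if a number of a shift passes 1 or a number of a turn 1, either way. A call with a gripper value outside its range is refused whole. The fingers move at their own pace and stop on an object; "newtons" is the grip in N (left out, the last holds). Time passes only in rows, so rows that do not move let the fingers close. It gives the time, the measured TCP pose, the force, the opening and the grip force at its end, in the units of the state.
- read_state(): the state, without advancing time (a new reading comes with each control period).
- read_camera(name): name is "side" or "top" or "wrist"; returns the picture (384x512x3 uint8, red, green, blue); there is no depth.
- camera_info(name): a dict with "fov_y" (degrees; the focal length in pixels is half the picture's height over the tangent of half this angle, whatever the lens; pixels are square), "cx", "cy" (the principal point, pixels), "position" and "orientation" of the camera in the world; the wrist camera has in their place "mount" (4x4, takes a point from camera to tool coordinates, whose origin is the TCP and whose axes are the flange's). Camera axes: x right, y down, z forward; pixel columns grow to the right and rows downward; lengths in m; the calibration is good to about 2 mm. A picture is of the moment at which its call begins: read the wrist's pose just before it. camera_info takes no time and is no camera call.
- finish_job(): hands the job in; it is judged then, once.
Trained networks look in the newest picture that a camera, given by its name, has taken for a name from the list of things; names that differ only in an ending like _2 or _b are one class to them, and where a whole thing is asked for, a point or a joint stands for the part that bears it (a point fixed in the world has none). Each returns a list of dicts, best first, with "confidence" (0 to 1); they miss things now and then, are a little off and sometimes report something else, mostly with a low value. They report only what shows in the picture. A call takes as long as a camera call. They do not tell look-alikes from the thing itself.
- search_frame(camera, label): "centre" ([x, y, z] in m, in world coordinates, good to about 4 mm: the middle of the surface that is visible of it).
- trace(camera, label): "pixels" (384x512 bool, what is visible of it).
The state is a dict: "t": time; "qpos": joint angles; "joint_velocities": joint speeds; "tau": joint torques, N m; "position": TCP position; "orientation": TCP orientation; "ft_force": force on the tool from outside, world axes, zero at the start; "moment": the same for the moment, N m; "width": opening from 0.0 (shut) to 1.0 (fully open); "gripper_force": force on a finger pad.
Only numpy, scipy, OpenCV 4.12 (cv2) and the standard library are available. Lean on these libraries where they do the work, as an engineer would, in place of code of your own. Each camera call takes 0.05 s, during which the arm holds its last target. There are 200 camera calls.

TASK

Pick the loose guide rod off the V-blocks by its tail (the plain length behind its clamp collar) and thread it, round nose first, through the rear bushing and then the front bushing of the pusher's empty side, until its collar is fully home against the rear bushing. Finish with the rod still gripped by its tail and held there, so that a second collar can be clamped on its nose; do not let go. Leave the other things on the bench where they are.

Things in the scene. Friction and masses are not known exactly. Their poses are not given: they have to be found in the camera images.
- rod: Loose guide rod, plain metal, 16 mm diameter, 260 mm long, about 170 g, lying level in the V-blocks. Origin mid-length on its axis; x runs along it to the round nose end (x = +130 mm); flat tail end at x = -130. A clamp collar, 32 mm diameter, is fixed on it from x = -52 to -40. It may be rolled about its axis: y and z mean nothing.
- rod_nose (a point): End of the loose rod's round nose (a hemisphere of radius 8 mm), on the axis (rod x = +130 mm).
- rod_collar (a point): Centre of the front face (towards the nose) of the collar on the loose rod, on the axis (rod x = -40 mm).
- rod_grip (a point): Middle of the loose rod's tail, on the axis (rod x = -91 mm). The tail is bare from x = -130 to x = -52 mm and is the place to grip, across its 16 mm, from above; nothing is under it.
- vblocks: Two steel V-blocks on a strip, fixed to the bench; the rod lies in them along x, its axis 39 mm above the bench. Origin on the bench under the rod's middle (within 6 mm along x). Blocks 24 mm long, 40 wide, 46 tall, centred at x = -22 and +70 mm; strip 8 mm thick from x = -51 to +99, y = -23 to +23.
- pusher: Twin-rod air pusher fixed to the bench: base plate 150 x 150 x 12 mm, air cylinder in the middle, on each side (y = +45 and -45 mm) a rear and a front pillow block (x = -50 and +50; 20 thick, 44 wide, top at z = 72) with bushings. The y = -45 side has its rod (x = -152 to +108) and collars; y = +45 is empty. Origin on the bench, plate centre; the rod goes in along +x.
- rear_bushing (a point): Centre of the rear bushing's mouth on the empty side, in its flange's outer face (pusher x = -62.5, y = 45, z = 50 mm); axes as the pusher, +x into the bore. Clear bore 18 mm, 22.5 mm deep; flange 26 mm in diameter, 2.5 thick.
- front_bushing (a point): Centre of the outer flange face of the empty side's front bushing, where the nose comes out (pusher x = +62.5, y = 45, z = 50 mm), 125 mm beyond the rear mouth, in line with it; axes as the pusher. Clear bore 18 mm, which begins 102.5 mm beyond the rear mouth; free air between.
- spare_collar: Bystander: a loose clamp collar lying flat, 32 mm in diameter, 12 mm high, origin under its centre.
- driver: Bystander: a screwdriver about 180 mm long lying along its x axis, origin under its centre.
- car_wheel: Bystander: a rubber-tyred model car wheel lying flat, 112 mm in diameter, 54 mm high, origin under its centre.
- parts_bin: Bystander: an open small-parts bin 100 x 160 x 50 mm, origin under its centre.
Things that resemble listed ones, but are neither listed nor needed, are in the scene too. What is shaped like the vblocks but blue or orange is not meant.

How it is judged:
On the way, in this order (a step that is already met when the one before it is completed fails the run):
1. the rod is gripped and off the V-blocks (contact force between the fingers and rod above 2 N and contact force between rod and vblocks below 0.05 N), for 0.2 s.
2. the nose has come through the rear bushing and is not yet through the front one (x of rod_nose in the frame of rear_bushing between 0.025 and 0.12 m and y of rod_nose in the frame of rear_bushing between -0.012 and 0.012 m and z of rod_nose in the frame of rear_bushing between -0.012 and 0.012 m and angle between the x axis of rod and the x axis of pusher, either way round below 0.15 rad), for 0.1 s.
At the end, for the whole second after the job is handed in: Rod in both bushings (aligned within 0.05 rad, axis within 5 mm at the collar, 6 mm at the nose; nose over 35 mm out of the front bushing), collar within 4 mm of the rear flange, at rest, its tail still gripped (over 4 N, grasp point on the tail, within 55 mm of its middle) (x of rod_collar in the frame of rear_bushing above -0.004 m and y of rod_collar in the frame of rear_bushing between -0.005 and 0.005 m and z of rod_collar in the frame of rear_bushing between -0.005 and 0.005 m and x of rod_nose in the frame of front_bushing above 0.035 m and y of rod_nose in the frame of front_bushing between -0.006 and 0.006 m and z of rod_nose in the frame of front_bushing between -0.006 and 0.006 m and angle between the x axis of rod and the x axis of pusher, either way round below 0.05 rad and contact force between the fingers and rod above 4 N and distance between the grasp point and rod_grip below 0.055 m and x of the grasp point in the frame of rod above -0.132 m and linear speed of rod below 0.02 m/s); the arm keeps its last pose, push and grip.
It fails at once if a bystander is moved more than 30 mm (distance of any of spare_collar, driver, car_wheel, parts_bin from where it was at the start of the episode above 0.03 m).
It also fails if it takes over 51 s, if anything falls off the work surface, if the arm or the gripper's body presses on something with over 40 N, if the wrist force passes 120 N, or if a joint passes its speed limit or range.

## Working session

There is one attempt and no reset: what is moved stays moved. The work goes in short steps, Python scripts to look and compute and a tool call to move; the robot and the scene stay as the last step left them, time stands still between calls to the robot, and variables do not carry over. Pictures are saved under pics/ and viewed, at most 10 in all, crops included, and the job is handed in when it is done.

Besides the shell and the picture viewer there is one more tool, called after "Request:" as name([rows], argument=value, ...), one row to a line, values as JSON. jog_arm: Moves the arm, as the interface text tells. Its arguments: {"type":"object","properties":{"targets":{"type":"array"},"newtons":{"type":"number"}},"required":["targets"]}

```bash
mkdir -p pics; ls; python3 - <<'E'
from bench import *
import cv2,numpy as np
s=read_state();print({k:np.round(v,3).tolist() for k,v in s.items()},tips_ahead)
for c in("top","side"):
    im=read_camera(c);cv2.imwrite(f"pics/{c}0.png",cv2.cvtColor(im,cv2.COLOR_RGB2BGR));np.save(f"{c}0.npy",im);print(c,camera_info(c))
    for l in("rod","vblocks","pusher","rear_bushing","rod_nose","rod_collar","front_bushing","spare_collar","driver","car_wheel","parts_bin"):
        print(l,[(np.round(d["centre"],3).tolist(),round(d["confidence"],2)) for d in search_frame(c,l)])
print(camera_info("wrist"))
E
```

```text
pics
{'t': 0.0, 'qpos': [1.482, 0.359, 0.011, -0.0, -1.224, -0.288], 'joint_velocities': [-0.0, 0.0, -0.0, 0.002, -0.0, -0.001], 'tau': [-0.0, -58.332, 29.341, 6.936, -0.006, -0.0], 'position': [0.248, 0.627, 0.22], 'orientation': [3.14, -0.0, -0.377], 'ft_force': [-0.322, 0.208, 1.056], 'moment': [-0.016, -0.09, -0.05], 'gripper_force': 0.0, 'width': 1.002} 0.014
top {'fov_y': 44.07192750645873, 'cx': 260.30407301786187, 'cy': 199.88534883922355, 'position': array([0.2754147 , 0.00691162, 1.43409706]), 'orientation': array([-2.94639507, -0.0079279 , -1.57491708])}
rod [([0.522, -0.315, 0.048], 0.67)]
vblocks [([0.566, -0.301, 0.007], 0.8), ([0.355, -0.095, 0.008], 0.75), ([0.292, -0.345, 0.01], 0.65)]
pusher [([0.567, 0.193, 0.051], 0.84)]
rear_bushing [([0.569, 0.193, 0.05], 0.77)]
rod_nose [([0.519, -0.311, 0.049], 0.66), ([0.386, 0.093, 0.008], 0.58)]
rod_collar []
front_bushing [([0.569, 0.194, 0.056], 0.7)]
spare_collar [([0.385, 0.092, 0.012], 0.61), ([0.571, 0.197, 0.056], 0.2)]
driver [([0.755, 0.144, 0.022], 0.8), ([0.388, 0.326, 0.056], 0.29)]
car_wheel [([0.388, 0.325, 0.
[... 601 characters left out ...]
ont_bushing [([0.557, 0.213, 0.05], 0.74)]
spare_collar [([0.385, 0.1, 0.01], 0.58)]
driver [([0.756, 0.155, 0.022], 0.59)]
car_wheel [([0.385, 0.336, 0.056], 0.84)]
parts_bin [([0.798, -0.109, 0.034], 0.79), ([0.516, -0.312, 0.048], 0.55), ([0.56, 0.214, 0.05], 0.55)]
{'fov_y': 61.1938497129575, 'cx': 253.41350399109413, 'cy': 193.09575056775026, 'mount': array([[ 2.01151355e-04, -9.57272310e-01, -2.89187973e-01,
         7.40598092e-02],
       [ 9.99999887e-01,  6.81860979e-05,  4.69862793e-04,
        -1.86859662e-04],
       [-4.30068042e-04, -2.89188035e-01,  9.57272216e-01,
        -1.51787110e-01],
       [ 0.00000000e+00,  0.00000000e+00,  0.00000000e+00,
         1.00000000e+00]])}
```

View pics/top0.png

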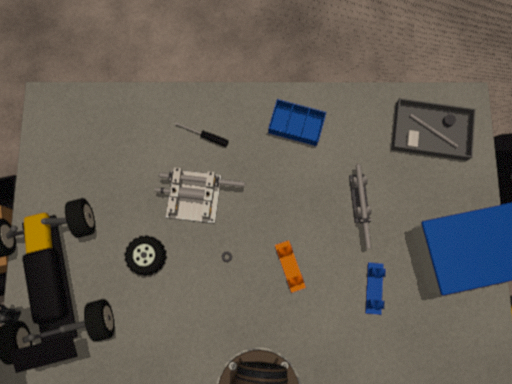

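View pics/side0.png

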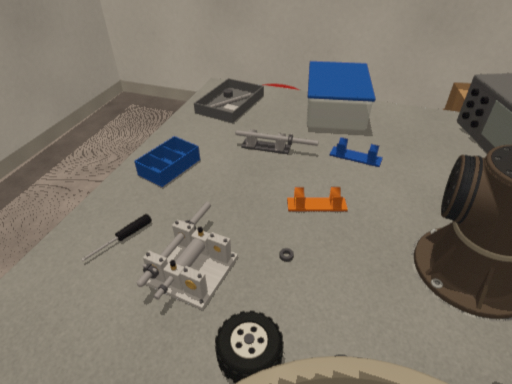

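```bash
python3 - <<'E'
import cv2,numpy as np
t=np.load("top0.npy")[150:260,310:420];s=np.load("side0.npy")[110:170,225:335]; p=np.load("top0.npy")[155:230,150:260]
r=lambda a:cv2.resize(a,(390,int(a.shape[0]*390/a.shape[1])),interpolation=cv2.INTER_CUBIC)
a,b,c=r(t),r(s),r(p)
o=np.zeros((590,790,3),np.uint8);o[:a.shape[0],:390]=a;o[:b.shape[0],400:]=b;o[240:240+c.shape[0],400:]=c
cv2.imwrite("pics/crop1.png",o[:,:,::-1])
E
```

```text
(no output)
```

View pics/crop1.png

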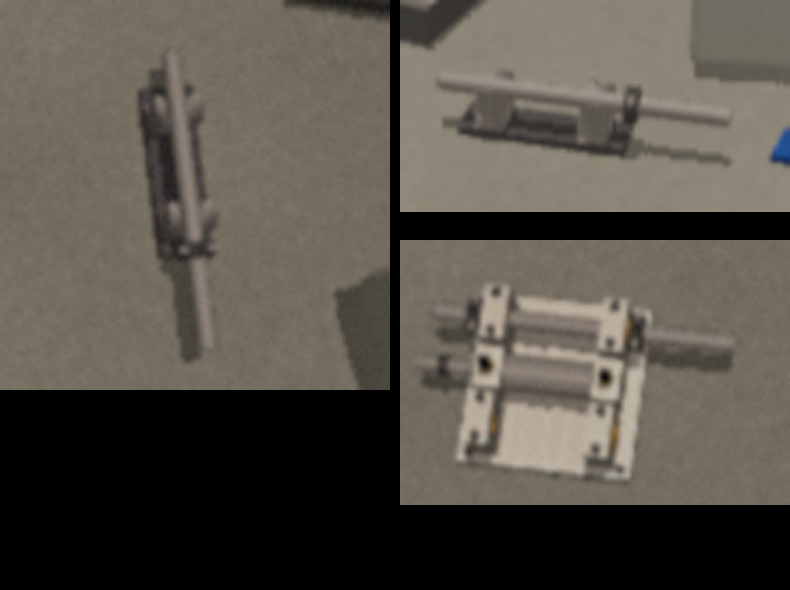

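Candidates for the rod: the one on the grey V-blocks (top px 363,206), the one in the grey tray (433,130) and the one installed in the pusher (200,180). I choose the one on the grey V-blocks; blue (375,288) and orange (290,266) blocks are not meant. The crop shows the collar at top px (365,220), the nose at (358,165) and the tail at (368,248), towards the robot. The pusher's empty side is the lower one, with its rear on the right (px 222,208).

```bash
cat > h.py <<'E'
import numpy as np, cv2
from scipy.spatial.transform import Rotation as R
from bench import *
def cam(name,st=None):
    i=camera_info(name); f=192/np.tan(np.radians(i["fov_y"]/2)); K=np.array([[f,0,i["cx"]],[0,f,i["cy"]],[0,0,1]])
    if name=="wrist":
        T=np.eye(4);T[:3,:3]=R.from_euler("xyz",st["orientation"]).as_matrix();T[:3,3]=st["position"];T=T@i["mount"]
        return K,T[:3,:3],T[:3,3]
    return K,R.from_euler("xyz",i["orientation"]).as_matrix(),np.array(i["position"])
def onz(c,px,z):
    K,Q,p=c;d=Q@np.linalg.solve(K,[px[0],px[1],1]);return p+d*(z-p[2])/d[2]
def proj(c,X):
    K,Q,p=c;u=K@(Q.T@(np.array(X)-p));return u[:2]/u[2]
def snap(name,fn=None):
    s=read_state();im=read_camera(name)
    if fn: cv2.imwrite(f"pics/{fn}.png",im[:,:,::-1])
    return s,im,cam(name,s)
def plan(goal,yaw,n,st=None):
    "rows to go straight to goal with tool down, turning to yaw"
    s=st or read_state();p=np.array(s["position"]);y=s["orientation"][2]
    dy=(yaw-y+np.pi)%(2*np.pi)-np.pi
    rows=[]
    for k in range(n):
        tgt=p+(np.array(goal)-p)/(n-k);Q=R.from_euler("xyz",[np.pi,0,y]).as_matrix()
        sh=np.round(Q.T@(tgt-p)/.05,2);t=np.round(-np.degrees(dy)/(n-k)/6,2)
        rows.append([sh.tolist(),float(t)]);p=p+Q@sh*.05;y-=np.radians(t*6);dy+=np.radians(t*6)
    print(rows,np.round(p,4),round(y,4))
E
python3 - <<'E'
from h import *
c=cam("top")
L=lambda a,b:(print(a.round(4),b.round(4),np.linalg.norm(a-b).round(4),np.arctan2(*(b-a)[[1,0]]).round(4)))
L(onz(c,(368.4,247.9),.039),onz(c,(358.5,164.7),.039)); print(onz(c,(365,219.7),.039))
L(onz(c,(243.9,183.8),.05),onz(c,(159.9,175),.05))
plan([.525,.165,.2],-1.58,13)
E
```

```text
[ 0.4063 -0.323   0.039 ] [ 0.6598 -0.305   0.039 ] 0.2541 0.0707
[ 0.49024587 -0.31690994  0.039     ]
[0.5982 0.0437 0.05  ] [0.6259 0.2958 0.05  ] 0.2536 1.4615
[[[0.66, 0.51, 0.03], 0.88], [[0.7, 0.44, 0.03], 0.88], [[0.74, 0.38, 0.03], 0.88], [[0.77, 0.31, 0.03], 0.88], [[0.8, 0.23, 0.03], 0.89], [[0.81, 0.16, 0.03], 0.88], [[0.82, 0.08, 0.04], 0.89], [[0.83, 0.01, 0.03], 0.88], [[0.83, -0.07, 0.04], 0.89], [[0.81, -0.15, 0.03], 0.88], [[0.8, -0.22, 0.04], 0.89], [[0.78, -0.29, 0.03], 0.88], [[0.74, -0.37, 0.04], 0.89]] [0.5251 0.165  0.1999] -1.5801
```

Request:
jog_arm([
  [[0.66,0.51,0.03],0.88,0],
  [[0.7,0.44,0.03],0.88,0],
  [[0.74,0.38,0.03],0.88,0],
  [[0.77,0.31,0.03],0.88,0],
  [[0.8,0.23,0.03],0.89,0],
  [[0.81,0.16,0.03],0.88,0],
  [[0.82,0.08,0.04],0.89,0],
  [[0.83,0.01,0.03],0.88,0],
  [[0.83,-0.07,0.04],0.89,0],
  [[0.81,-0.15,0.03],0.88,0],
  [[0.8,-0.22,0.04],0.89,0],
  [[0.78,-0.29,0.03],0.88,0],
  [[0.74,-0.37,0.04],0.89,0],
  [[0,0,0],1,0],
  [[0,0,0],0,0],
  [[0,0,0],0,0],
])

```text
t: 2.8
position: [0.525, 0.1651, 0.2]
orientation: [-3.141, 0.0, -1.682]
ft_force: [0.6, -0.3, -0.4]
width: 1.001
gripper_force: 0.0
```

```bash
python3 - <<'E'
from h import *
s,im,c=snap("wrist","w1");np.save("w1.npy",im)
print(s["t"],s["position"],s["orientation"])
ax=1.4615;d=np.array([np.cos(ax),np.sin(ax),0])
for l in("pusher","rear_bushing","front_bushing"): print(l,[(np.round(r["centre"],4).tolist(),round(r["confidence"],2)) for r in search_frame("wrist",l)])
E
```

```text
2.8 [0.52501464 0.16514388 0.19998611] [-3.14149893e+00  1.82676144e-04 -1.68193422e+00]
pusher [([0.5741, 0.1896, 0.0583], 0.8)]
rear_bushing [([0.5708, 0.1868, 0.0546], 0.6)]
front_bushing [([0.5709, 0.1885, 0.0584], 0.91)]
```

View pics/w1.png

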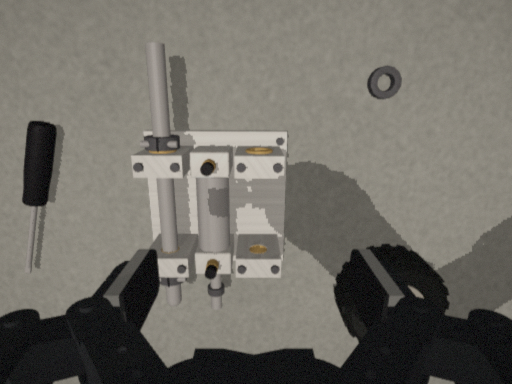

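The wrist picture shows the pusher, rear at the top: the empty-side blocks' top faces at about (259,169) and (257,268), bushing faces at (259,150) and (259,248), and the installed rod at column 160.

```bash
python3 - <<'E'
from h import *
s=read_state();c=cam("wrist",s);im=np.load("w1.npy");g=cv2.cvtColor(im,cv2.COLOR_RGB2GRAY)
print(g[155:182,265].tolist(),g[169,228:292].tolist(),g[228:282,265].tolist(),sep="\n")
m=((im[...,0].astype(int)-im[...,2])>60).astype(np.uint8)
n,_,st,ce=cv2.connectedComponentsWithStats(m)
for i in range(1,n):
    if st[i,4]>8: print(st[i],ce[i].round(1))
from scipy.optimize import least_squares
E
python3 - <<'E'
import numpy as np,cv2
im=np.load("w1.npy")[120:285,130:295]
cv2.imwrite("pics/w1c.png",cv2.resize(im[:,:,::-1],(594,594),interpolation=cv2.INTER_CUBIC))
E
```

```text
[121, 166, 194, 198, 198, 197, 196, 196, 193, 192, 195, 196, 194, 194, 192, 190, 191, 191, 194, 194, 194, 195, 194, 176, 142, 137, 136]
[165, 113, 100, 116, 136, 143, 170, 187, 164, 104, 88, 88, 88, 90, 87, 86, 96, 135, 188, 194, 194, 196, 195, 194, 193, 189, 190, 193, 195, 194, 196, 196, 197, 195, 194, 192, 189, 192, 194, 194, 193, 194, 195, 195, 189, 138, 93, 87, 85, 88, 84, 87, 87, 102, 152, 182, 157, 137, 98, 94, 95, 95, 94, 96]
[190, 188, 187, 183, 184, 169, 124, 102, 101, 101, 99, 101, 102, 103, 100, 102, 99, 106, 117, 118, 105, 91, 94, 105, 107, 104, 103, 106, 102, 105, 120, 158, 184, 188, 188, 188, 189, 187, 184, 184, 184, 185, 184, 184, 181, 180, 180, 183, 183, 168, 137, 134, 133, 135]
[247 148  25   6 118] [258.8 150.7]
[150 151  24   3  46] [161.  151.7]
[251 246  15   7  76] [258.  248.6]
```

View pics/w1c.png

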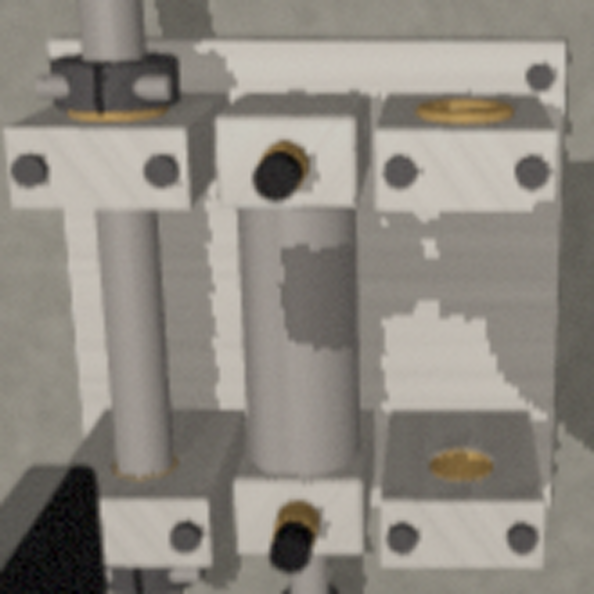

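```bash
python3 - <<'E'
from h import *
from scipy.optimize import least_squares
c=cam("wrist",read_state())
obs=[];mod=[]
def quad(px,x0,x1,yl,yr,z=.072):
    for p,m in zip(px,[(x0,yl),(x0,yr),(x1,yr),(x1,yl)]): obs.append(np.array(p)/3.6+[130-.36,120-.36]);mod.append((*m,z))
quad([(377,129),(557,127),(557,210),(378,212)],-.06,-.04,.023,.067)
quad([(383,499),(545,497),(545,567),(383,567)],.04,.06,.023,.067)
quad([(5,128),(189,126),(193,207),(10,209)],-.06,-.04,-.067,-.023)
obs=np.array(obs);mod=np.array(mod)
def W(q,X): 
    cs,sn=np.cos(q[2]),np.sin(q[2]);X=np.atleast_2d(X);return np.c_[q[0]+cs*X[:,0]-sn*X[:,1],q[1]+sn*X[:,0]+cs*X[:,1],X[:,2]+(q[3] if len(q)>3 else 0)]
for q0 in ([.57,.19,1.46],[.57,.19,1.46,0]):
    r=least_squares(lambda q:np.ravel([proj(c,w) for w in W(q,mod)]-obs),q0)
    q=r.x;print(q.round(4),np.abs(r.fun).max().round(2))
    print("mouth",W(q,[[-.0625,.045,.05],[.0625,.045,.05]]).round(4), [proj(c,w).round(1) for w in W(q,[[-.04,.045,.05],[.04,.045,.05]])])
t=cam("top");print([proj(t,w).round(1) for w in W(q,[[-.152,-.045,.05],[.108,-.045,.05]])])
# rod plan
a=.0707;tail=np.array([.4063,-.323]);d=np.array([np.cos(a),np.sin(a)]);nose=np.array([.6598,-.305])
mid=(tail+nose)/2;print("mid",mid,"grip",mid-.091*d,"col",mid-.04*d)
E
```

```text
[0.5688 0.1975 1.4574] 1.0
mouth [[0.517  0.1405 0.05  ]
 [0.5311 0.2647 0.05  ]] [array([259., 172.]), array([258.4, 248.3])]
[ 5.6880e-01  1.9770e-01  1.4575e+00 -6.0000e-04] 0.97
mouth [[0.5171 0.1407 0.0494]
 [0.5312 0.2649 0.0494]] [array([258.9, 172. ]), array([258.3, 248.2])]
[array([244.6, 184.5]), array([158.6, 175.1])]
mid [ 0.53305 -0.314  ] grip [ 0.44227734 -0.32042834] col [ 0.49314993 -0.31682564]
```

```bash
python3 - <<'E'
from h import *
plan([.443,-.320,.16],.0707-np.pi,15)
E
```

```text
[[[0.66, 0.04, 0.05], 0.88], [[0.66, -0.02, 0.05], 0.88], [[0.65, -0.08, 0.05], 0.88], [[0.64, -0.14, 0.05], 0.89], [[0.62, -0.2, 0.05], 0.88], [[0.6, -0.26, 0.06], 0.89], [[0.58, -0.32, 0.05], 0.88], [[0.54, -0.37, 0.06], 0.89], [[0.51, -0.42, 0.05], 0.88], [[0.47, -0.46, 0.06], 0.89], [[0.42, -0.5, 0.05], 0.88], [[0.38, -0.54, 0.06], 0.89], [[0.32, -0.57, 0.05], 0.88], [[0.27, -0.6, 0.06], 0.89], [[0.21, -0.62, 0.05], 0.88]] [ 0.443  -0.3199  0.1601] -3.0705
```

Request:
jog_arm([
  [[0.66,0.04,0.05],0.88,0],
  [[0.66,-0.02,0.05],0.88,0],
  [[0.65,-0.08,0.05],0.88,0],
  [[0.64,-0.14,0.05],0.89,0],
  [[0.62,-0.2,0.05],0.88,0],
  [[0.6,-0.26,0.06],0.89,0],
  [[0.58,-0.32,0.05],0.88,0],
  [[0.54,-0.37,0.06],0.89,0],
  [[0.51,-0.42,0.05],0.88,0],
  [[0.47,-0.46,0.06],0.89,0],
  [[0.42,-0.5,0.05],0.88,0],
  [[0.38,-0.54,0.06],0.89,0],
  [[0.32,-0.57,0.05],0.88,0],
  [[0.27,-0.6,0.06],0.89,0],
  [[0.21,-0.62,0.05],0.88,0],
  [[0,0,0],0,0],
  [[0,0,0],0,0],
])

```text
t: 4.7
position: [0.4418, -0.3205, 0.1597]
orientation: [3.141, -0.0, -3.073]
ft_force: [-0.3, -0.1, 0.5]
width: 0.999
gripper_force: 0.0
```

```bash
python3 - <<'E'
from h import *
s,im,c=snap("wrist","w2");np.save("w2.npy",im)
print(s["t"],s["position"],s["orientation"])
E
```

```text
4.7 [ 0.44181286 -0.32053551  0.15967538] [ 3.14135261e+00 -3.92494090e-04 -3.07272344e+00]
```

View pics/w2.png

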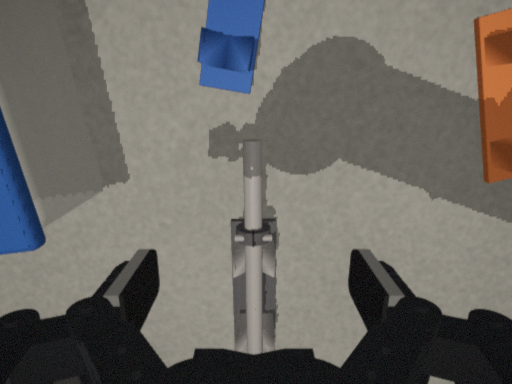

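The picture shows the rod with its tail end at (252,140), its collar at (253,231) on the grey V-blocks, and its body running down to (255,350), nearly in line with the jaws.

```bash
python3 - <<'E'
from h import *
c=cam("wrist",read_state());im=np.load("w2.npy");g=cv2.cvtColor(im,cv2.COLOR_RGB2GRAY).astype(int)
print(g[132:150,252].tolist(), g[215:245,257].tolist(),g[215:245,264].tolist())
P=[]
for r in list(range(182,212,4)):
    row=cv2.GaussianBlur(g.astype(np.float32),(1,5),0)[r,235:272];d=np.diff(row);l=np.argmax(d[:18]);u=18+np.argmin(d[18:]);P.append((235+(l+u+1)/2,r,u-l))
for r in range(250,340,10): print(r,g[r,238:272].tolist())
print(P)
for p in P[::3]: print(onz(c,p[:2],.039))
print(onz(c,(252.5,140.5),.039))
E
```

```text
[100, 102, 102, 103, 102, 106, 99, 89, 87, 99, 113, 116, 117, 117, 114, 115, 115, 117] [149, 148, 148, 150, 148, 150, 150, 149, 150, 149, 151, 150, 147, 132, 96, 57, 45, 45, 64, 85, 84, 83, 83, 85, 83, 80, 80, 82, 83, 83] [99, 99, 96, 74, 44, 46, 52, 51, 43, 43, 36, 40, 40, 41, 42, 44, 46, 62, 70, 80, 94, 124, 151, 162, 155, 133, 91, 75, 75, 85]
250 [100, 102, 97, 105, 102, 103, 111, 124, 134, 143, 147, 150, 153, 159, 161, 162, 159, 157, 156, 151, 146, 137, 125, 112, 105, 109, 107, 101, 98, 92, 97, 93, 93, 87]
260 [119, 126, 128, 130, 135, 138, 139, 123, 132, 139, 145, 151, 152, 157, 159, 162, 159, 158, 156, 150, 143, 137, 125, 118, 129, 141, 139, 137, 133, 128, 124, 120, 118, 114]
270 [153, 152, 149, 143, 140, 139, 131, 119, 125, 140, 146, 148, 150, 157, 159, 159, 159, 157, 154, 151, 145, 137, 126, 114, 110, 135, 139, 142, 145, 149, 149, 151, 150, 146]
280 [88, 88, 86, 83, 86, 87, 86, 97, 123, 136, 145, 147, 149, 155, 159, 161, 158, 157, 155, 151, 145, 136, 129, 110, 72, 60, 59, 63, 85, 87, 89, 88, 86, 83]
290 [89, 90, 84, 85, 84, 84, 86, 92, 118, 135, 144, 146, 150, 151, 156, 159, 
[... 485 characters left out ...]
 152, 145, 137, 130, 114, 95, 97, 98, 93, 93, 90, 87, 82, 82, 76]
330 [76, 83, 87, 87, 85, 90, 89, 101, 103, 123, 136, 143, 144, 148, 154, 154, 155, 154, 153, 151, 147, 139, 130, 114, 102, 107, 110, 104, 93, 86, 90, 83, 80, 78]
[(np.float64(252.5), 182, np.int64(16)), (np.float64(252.5), 186, np.int64(16)), (np.float64(252.5), 190, np.int64(16)), (np.float64(252.5), 194, np.int64(16)), (np.float64(252.5), 198, np.int64(16)), (np.float64(253.0), 202, np.int64(15)), (np.float64(252.5), 206, np.int64(16)), (np.float64(252.5), 210, np.int64(16))]
[ 0.44105569 -0.32094527  0.039     ]
[ 0.45192366 -0.32019201  0.039     ]
[ 0.46303738 -0.31942172  0.039     ]
[ 0.40525507 -0.32342662  0.039     ]
```

```bash
python3 - <<'E'
from h import *
s=read_state();c=cam("wrist",s)
a=onz(c,(252.6,190),.039)
for px in((253.6,290),(254.0,330)):
    b=onz(c,px,.039);ang=np.arctan2(*(b-a)[[1,0]]);print(b,ang)
# collar rear face edge at row ~ 228 top of collar z=.055, tail end
print(onz(c,(253,228.5),.048))
end=onz(c,(252.5,140.5),.039);d=np.array([np.cos(ang),np.sin(ang),0])
for ang in(.063,.0707): print(end+.039*np.array([np.cos(ang),np.sin(ang),0]))
E
```

```text
[ 0.54840043 -0.312442    0.039     ] 0.07888828235665943
[ 0.59443549 -0.30880282  0.039     ] 0.07888828235665943
[ 0.48071641 -0.31772952  0.048     ]
[ 0.4441777  -0.32097125  0.039     ]
[ 0.44415764 -0.32067162  0.039     ]
```

Request:
jog_arm([
  [[-0.05,0,0.6],-0.07,0],
  [[0,0,0.6],0,0],
  [[0,0,0.6],0,0],
  [[0,0,0.5],0,0],
  [[0,0,0.21],0,0],
  [[0,0,0],0,0],
  [[0,0,0],0,0.5],
  [[0,0,0],0,0.7],
  [[0,0,0],0,1],
  [[0,0,0],0,1],
  [[0,0,0],0,1],
  [[0,0,0],0,1],
  [[0,0,0],0,1],
  [[0,0,0],0,1],
], newtons=100)

```text
t: 6.15
position: [0.4445, -0.3204, 0.0344]
orientation: [-3.142, 0.0, -3.066]
ft_force: [-0.4, 0.3, 1.4]
width: 0.002
gripper_force: 0.3
```

```bash
python3 - <<'E'
from h import *
s,im,c=snap("wrist");s2,im2,c2=snap("side");np.save("w3.npy",im);np.save("s3.npy",im2)
print(s["position"],s["width"],s["gripper_force"])
o=np.zeros((384,800,3),np.uint8);o[:, :400]=im[:,56:456];o[:,400:]=cv2.resize(im2[100:196,220:320],(400,384),interpolation=cv2.INTER_CUBIC)
cv2.imwrite("pics/w3.png",o[:,:,::-1])
E
```

```text
[ 0.44446336 -0.32037928  0.03444161] 0.002077921042143014 0.3346687741577625
```

View pics/w3.png

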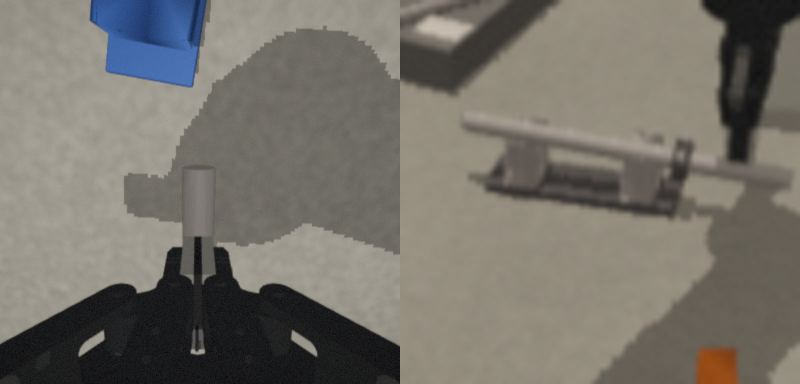

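The right panel shows the fingers shut at the rod's tail, which has tilted down slightly (tail end at (790,178), nose at (465,120)). I need a closer look at how the fingertips stand to the rod.

```bash
python3 - <<'E'
import numpy as np,cv2
a=np.load("w3.npy")[150:310,180:330];b=np.load("s3.npy")[105:165,270:330]
o=np.zeros((560,800,3),np.uint8);r=cv2.resize(a,(500,533),interpolation=cv2.INTER_CUBIC);o[:533,:500]=r;o[:290,505:795]=cv2.resize(b,(290,290),interpolation=cv2.INTER_CUBIC)
o=np.clip(o.astype(float)*1.6,0,255).astype(np.uint8)
cv2.imwrite("pics/w3c.png",o[:,:,::-1])
E
```

```text
(no output)
```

View pics/w3c.png

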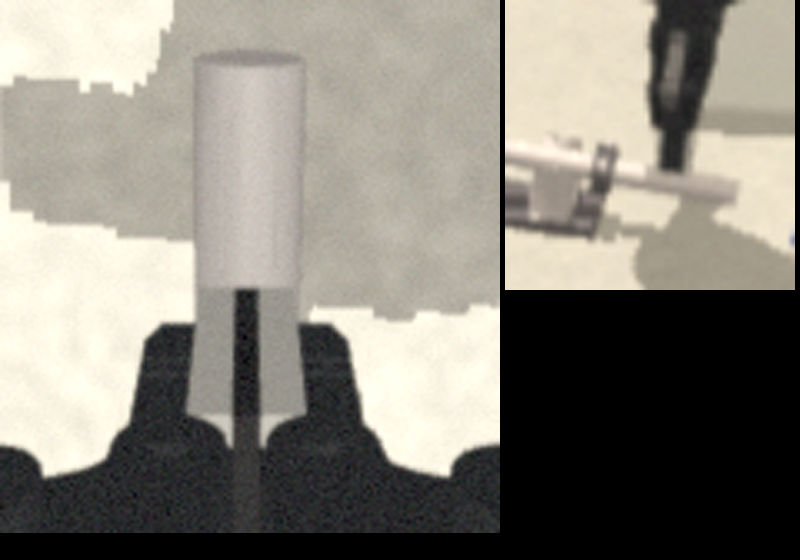

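The crop shows both pads shut with the rod running below and in front of their tips. I'll check the tip height with the side camera's geometry.

```bash
python3 - <<'E'
from h import *
c=cam("side")
for z in(.01,.02,.034,.048,.06): print(z,proj(c,[.4445,-.3204,z]).round(1))
a=.076;d=np.array([np.cos(a),np.sin(a)]);end=np.array([.4055,-.3234])
w=cam("wrist",read_state())
for th in(0,.05,.1,.2,.3):
    piv=end+.096*d
    X=lambda s:[*(piv+s*np.cos(th)*d),.039+s*np.sin(th)]
    print(th,"nose",proj(c,X(.164)).round(1),"tail",proj(c,X(-.096)).round(1),"wrist tail",proj(w,X(-.096)+np.array([0,0,.008])).round(1),"wrist col",proj(w,X(-.018)).round(1))
E
```

```text
0.01 [303.6 149.3]
0.02 [303.9 146.5]
0.034 [304.3 142.6]
0.048 [304.6 138.7]
0.06 [305.  135.2]
0 nose [234.4 131.9] tail [317.4 143. ] wrist tail [253.2 176.3] wrist col [253.3 314.7]
0.05 nose [234.4 129.7] tail [317.2 144.3] wrist tail [253.2 174.1] wrist col [253.3 313.7]
0.1 nose [234.4 127.4] tail [316.9 145.6] wrist tail [253.2 172.4] wrist col [253.3 312.7]
0.2 nose [235.  122.9] tail [316.1 148.2] wrist tail [253.3 170.9] wrist col [253.3 311. ]
0.3 nose [236.  118.4] tail [315.  150.7] wrist tail [253.3 171.3] wrist col [253.3 309.7]
```

Cameras agree that the tips are about 22 mm farther back than stated: shut tips are at z≈0.043 while the TCP reads 0.034. So they closed above the rod. I'll lift, open and check the rod again.

Request:
jog_arm([
  [[0,0,-0.4],0,1],
  [[0,0,-0.4],0,1],
  [[0,0,-0.4],0,0],
  [[0,0,0],0,0],
  [[0,0,0],0,0],
  [[0,0,0],0,0],
  [[0,0,0],0,0],
  [[0,0,0],0,0],
])

```text
t: 7.05
position: [0.444, -0.3202, 0.0937]
orientation: [3.141, -0.001, -3.066]
ft_force: [0.9, -0.7, -0.4]
width: 0.988
gripper_force: 0.0
```

```bash
python3 - <<'E'
from h import *
import bench
s,im,c=snap("wrist");s2,im2,c2=snap("side");np.save("w4.npy",im);np.save("s4.npy",im2)
print(s["t"],s["position"],s["orientation"],s["width"],s["ft_force"],bench.tips_ahead)
o=np.zeros((384,800,3),np.uint8);o[:, :400]=im[:,56:456];o[:,400:]=cv2.resize(im2[100:196,220:320],(400,384),interpolation=cv2.INTER_CUBIC)
cv2.imwrite("pics/w4.png",o[:,:,::-1])
E
```

```text
7.05 [ 0.44402734 -0.32019407  0.0937052 ] [ 3.14111937e+00 -1.19462021e-03 -3.06605707e+00] 0.9876586368731047 [ 0.85574707 -0.66602958 -0.40462689] 0.014
```

View pics/w4.png

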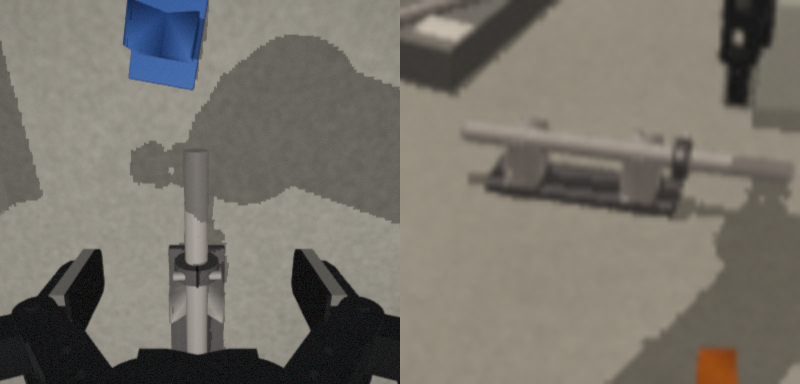

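The rod lies back in the V's, straight. Wrist crop: tail end (195,151), collar (197,268), open tips at about (95,250) and (300,250).

```bash
python3 - <<'E'
from h import *
s=read_state();c=cam("side");w=cam("wrist",s);T=R.from_euler("xyz",s["orientation"]).as_matrix()
for tz in(.001,-.01,-.02):
    for y in(-.0425,.0425):
        p=np.array(s["position"])+T@[0,y,tz];q=np.array(s["position"])+T@[.011,y,tz]
        print(tz,y,p.round(3),"side",proj(c,p).round(1),"wrist",proj(w,q).round(1))
g=cv2.cvtColor(np.load("s4.npy"),cv2.COLOR_RGB2GRAY)
for r in range(112,136,2): print(r,g[r,294:320].tolist())
a=.076;d=np.array([np.cos(a),np.sin(a),0]);e=np.array([.4055,-.3234,.039])
print("tail top",proj(w,e+[0,0,.008]),"collar rear",proj(w,e+.078*d+[0,0,.016]))
E
```

```text
0.001 -0.0425 [ 0.447 -0.363  0.093] side [308.2 118.5] wrist [169.5 223.7]
0.001 0.0425 [ 0.441 -0.278  0.093] side [303.7 133. ] wrist [337.5 223.7]
-0.01 -0.0425 [ 0.447 -0.363  0.104] side [308.5 115.3] wrist [163.7 232.5]
-0.01 0.0425 [ 0.441 -0.278  0.104] side [304.  129.6] wrist [343.2 232.5]
-0.02 -0.0425 [ 0.447 -0.363  0.114] side [308.8 112.2] wrist [157.8 241.6]
-0.02 0.0425 [ 0.441 -0.278  0.114] side [304.3 126.5] wrist [349.2 241.7]
112 [137, 138, 138, 137, 133, 115, 49, 29, 32, 34, 36, 36, 30, 27, 25, 34, 70, 92, 103, 112, 113, 114, 114, 114, 115, 114]
114 [138, 137, 137, 136, 132, 104, 47, 28, 27, 29, 29, 30, 30, 26, 29, 59, 100, 113, 115, 114, 113, 114, 114, 114, 114, 113]
116 [138, 138, 138, 137, 136, 134, 118, 86, 41, 25, 23, 25, 26, 40, 60, 89, 112, 112, 114, 113, 115, 113, 113, 113, 114, 113]
118 [140, 140, 138, 138, 137, 139, 133, 94, 48, 29, 33, 26, 28, 55, 91, 101, 113, 113, 114, 113, 114, 114, 113, 114, 113, 114]
120 [137, 138, 140, 139, 140, 138, 129, 91, 39, 26, 27, 27, 39, 72, 92, 100, 112, 113, 113, 113, 114, 113, 113, 112, 114, 113]
122 [138, 138, 137,
[... 254 characters left out ...]
 140, 141, 139, 130, 99, 85, 81, 79, 71, 76, 92, 95, 106, 109, 109, 110, 110, 110, 109, 111, 110, 110, 111]
128 [139, 138, 138, 138, 140, 141, 140, 137, 137, 136, 135, 134, 131, 129, 99, 94, 94, 96, 97, 96, 97, 97, 97, 96, 98, 97]
130 [140, 139, 140, 139, 138, 139, 140, 140, 140, 140, 140, 141, 141, 135, 100, 94, 94, 94, 94, 96, 95, 94, 93, 94, 95, 97]
132 [140, 138, 138, 139, 138, 138, 138, 138, 140, 140, 140, 141, 140, 138, 129, 125, 126, 127, 127, 126, 124, 104, 100, 99, 100, 100]
134 [141, 140, 139, 138, 139, 139, 139, 140, 139, 140, 139, 140, 140, 139, 138, 137, 139, 139, 140, 141, 142, 140, 137, 137, 137, 138]
tail top [253.11035757 153.55893414] collar rear [253.15159876 272.48800942]
```

Side and wrist pictures both put the open tips about 20 mm behind the TCP, so I grasp with the TCP at z≈0.013.

Request:
jog_arm([
  [[0,0,0.4],0,0],
  [[0,0,0.4],0,0],
  [[0,0,0.4],0,0],
  [[0,0,0.3],0,0],
  [[0,0,0.1],0,0],
  [[0,0,0],0,0],
  [[0,0,0],0,0.6],
  [[0,0,0],0,0.8],
  [[0,0,0],0,1],
  [[0,0,0],0,1],
  [[0,0,0],0,1],
  [[0,0,0],0,1],
  [[0,0,0],0,1],
], newtons=100)

```text
t: 8.45
position: [0.4446, -0.3205, 0.0147]
orientation: [-3.141, 0.001, -3.066]
ft_force: [-0.1, -1.2, 1.6]
width: 0.148
gripper_force: 97.6
```

Request:
jog_arm([
  [[0,0,-0.05],0,1],
  [[0,0,-0.1],0,1],
  [[0,0,-0.2],0,1],
  [[0,0,-0.3],0,1],
  [[0,0,-0.4],0,1],
  [[0,0,-0.3],0,1],
  [[0,0,-0.1],0,1],
  [[0,0,0],0,1],
  [[0,0,0],0,1],
])

```text
t: 9.35
position: [0.4439, -0.32, 0.0864]
orientation: [3.141, -0.001, -3.066]
ft_force: [0.2, -0.4, -1.6]
width: 0.15
gripper_force: 97.6
```

```bash
python3 - <<'E'
from h import *
s,im,c=snap("wrist");s2,im2,c2=snap("side");np.save("w5.npy",im);np.save("s5.npy",im2)
s3,im3,c3=snap("top");np.save("t5.npy",im3)
print(s["t"],s["position"],s["orientation"],s["width"],s["ft_force"],s["moment"])
o=np.zeros((600,800,3),np.uint8);o[:, :400]=cv2.resize(im[150:384,176:332],(400,600),interpolation=cv2.INTER_CUBIC);o[:288,400:]=cv2.resize(im2[90:162,220:320],(400,288),interpolation=cv2.INTER_CUBIC)
o[300:,400:700]=cv2.resize(im3[150:260,310:420],(300,300),interpolation=cv2.INTER_CUBIC)
cv2.imwrite("pics/w5.png",o[:,:,::-1])
E
```

```text
9.35 [ 0.44391588 -0.32004314  0.08642097] [ 3.14106832e+00 -6.53079323e-04 -3.06613309e+00] 0.15005150293741423 [ 0.18161413 -0.38052424 -1.56857815] [-0.05723513  0.19356939  0.01250305]
```

View pics/w5.png

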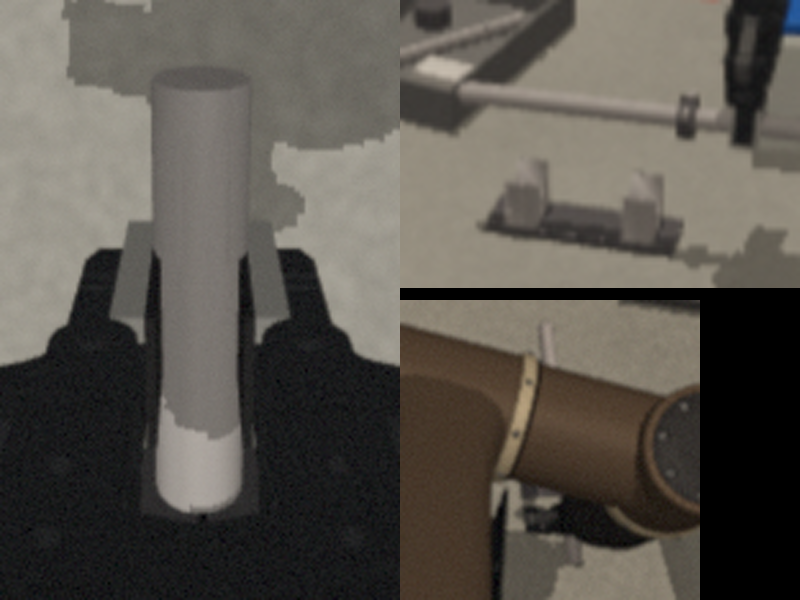

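Rod lifted clear: the side panel shows it near level, nose at (462,88), collar at (687,117). The wrist panel shows it centred between the pads. Next I measure its tilt and yaw in the grip.

```bash
cat >> h.py <<'E'
def rodfit(c,mask,horiz,lo,hi,gray=None):
    "centreline of the rod mask: per column (horiz) or row, middle of the run; returns points"
    P=[]
    for k in range(lo,hi):
        v=np.flatnonzero(mask[:,k] if horiz else mask[k])
        if len(v)>2: P.append((k,v.mean(),len(v)) if horiz else (v.mean(),k,len(v)))
    return np.array(P)
E
python3 - <<'E'
from h import *
g=cv2.cvtColor(np.load("s5.npy"),cv2.COLOR_RGB2GRAY)
for x in(242,250,258,266,274,282,288,294,298): print(x,g[104:130,x].tolist())
for n in("side","wrist"):
    r=trace(n,"rod");print(n,[(round(q["confidence"],2),int(q["pixels"].sum())) for q in r])
    if r:
        P=rodfit(None,r[0]["pixels"],n=="side",0,512 if n=="side" else 384);print(P[::6].round(1).tolist())
w=cv2.cvtColor(np.load("w5.npy"),cv2.COLOR_RGB2GRAY)
for y in(185,200,215,230,250,270,290,310,330): print(y,w[y,225:285].tolist())
E
```

```text
242 [76, 59, 55, 54, 56, 57, 81, 133, 146, 132, 107, 93, 113, 134, 139, 141, 142, 141, 140, 139, 139, 139, 140, 140, 142, 140]
250 [54, 54, 62, 78, 99, 124, 137, 142, 149, 146, 131, 106, 93, 113, 134, 139, 137, 138, 139, 139, 138, 137, 138, 138, 138, 136]
258 [141, 140, 140, 140, 141, 140, 139, 139, 143, 150, 147, 127, 105, 91, 114, 133, 138, 139, 137, 138, 138, 138, 139, 140, 140, 139]
266 [141, 139, 139, 139, 140, 141, 139, 140, 140, 145, 152, 146, 126, 102, 93, 122, 138, 140, 138, 138, 139, 139, 139, 140, 141, 141]
274 [140, 141, 140, 140, 139, 138, 138, 140, 141, 140, 146, 155, 145, 124, 100, 93, 126, 139, 139, 139, 139, 140, 142, 142, 141, 142]
282 [140, 140, 140, 140, 139, 140, 139, 138, 138, 138, 140, 148, 155, 145, 122, 99, 98, 126, 138, 139, 140, 141, 141, 141, 141, 140]
288 [138, 139, 139, 140, 139, 139, 138, 138, 138, 138, 138, 138, 145, 149, 134, 108, 91, 99, 122, 132, 136, 138, 139, 139, 140, 141]
294 [138, 139, 140, 140, 139, 138, 138, 138, 138, 123, 95, 77, 87, 120, 136, 125, 102, 88, 99, 124, 134, 138, 140, 140, 139, 139]
298 [138, 137, 139, 140, 141, 139, 138, 138, 1
[... 2946 characters left out ...]
 117, 119, 117, 118, 119, 117, 118, 116, 118, 117, 117, 115, 114, 110, 110, 102, 68, 26, 20, 31, 35, 35, 37, 26, 25, 21, 24, 19, 28, 31, 28, 23, 27]
310 [21, 22, 22, 24, 27, 31, 21, 27, 34, 31, 30, 38, 44, 93, 138, 142, 144, 130, 112, 110, 106, 110, 111, 112, 113, 116, 117, 116, 118, 118, 116, 116, 118, 117, 118, 117, 117, 115, 112, 113, 111, 109, 108, 98, 66, 36, 35, 33, 39, 32, 22, 23, 28, 26, 31, 22, 21, 26, 20, 20]
330 [25, 26, 25, 29, 27, 26, 37, 45, 43, 41, 46, 65, 117, 131, 138, 142, 147, 153, 152, 155, 156, 157, 159, 160, 162, 164, 164, 166, 167, 166, 166, 163, 163, 164, 162, 160, 158, 154, 152, 148, 145, 138, 132, 125, 111, 80, 45, 41, 41, 45, 43, 36, 29, 28, 31, 26, 16, 19, 28, 30]
```

```bash
cat >> h.py <<'E'
def bottom_edge(im,c,P0,d,ss,up=False):
    "offset of rod lower edge (subpixel) from projected axis at stations ss (m from P0 along d)"
    g=cv2.GaussianBlur(cv2.cvtColor(im,cv2.COLOR_RGB2GRAY).astype(np.float32),(3,1),0);o=[]
    for s in ss:
        u,v=proj(c,np.array(P0)+s*np.array(d));col=g[:,int(round(u))]
        r0=int(v)-1;seg=col[r0:r0+8];k=np.argmin(seg);b=np.median(col[r0+k+3:r0+k+6]);h=(seg[k]+b)/2
        j=r0+k
        while col[j]<h:j+=1
        e=j-(col[j]-h)/(col[j]-col[j-1]);o.append(e-v-(0))
    return np.array(o).round(2)
E
python3 - <<'E'
from h import *
c=cam("side");s=read_state();g=np.array(s["position"]);a=s["orientation"][2]+np.pi
print(a)
ss=np.arange(.06,.215,.012)
for th in(0,.02,-.02,.04):
    d=np.array([np.cos(a)*np.cos(th),np.sin(a)*np.cos(th),np.sin(th)])
    o=bottom_edge(np.load("s5.npy"),c,[g[0],g[1],g[2]+.0245],d,ss);print(th,o)
d=np.array([np.cos(.076),np.sin(.076),0]);e=np.array([.4055,-.3234,.039])
print("tail0",bottom_edge(np.load("side0.npy"),c,e,d,np.arange(.01,.07,.01)))
E
```

```text
0.07552134845514269
0 [3.55 3.55 3.52 3.48 3.71 3.57 3.88 3.63 3.81 3.64 3.81 3.9  6.05]
0.02 [ 3.92  3.98  4.03  4.06  4.36  4.29  4.68  4.5   4.75  4.65 -1.4  -0.97
 -0.9 ]
-0.02 [3.19 3.11 3.   2.89 3.05 2.84 3.08 2.76 2.87 2.63 2.73 2.75 4.82]
0.04 [ 4.29  4.42  4.54  4.64  5.02  5.02  5.48  5.37  5.7   5.67 -0.33  0.25
  0.54]
tail0 [2.85 2.81 2.85 2.63 2.92 2.86]
```

```bash
python3 - <<'E'
from h import *
plan([.4886,-.1089,.0864],1.4574-np.pi,16)
E
```

```text
[[[-0.08, 0.26, -0.0], -0.82], [[-0.1, 0.25, -0.0], -0.83], [[-0.12, 0.24, -0.0], -0.82], [[-0.14, 0.23, -0.0], -0.83], [[-0.16, 0.22, -0.0], -0.82], [[-0.18, 0.2, -0.0], -0.83], [[-0.19, 0.19, -0.0], -0.82], [[-0.21, 0.17, -0.0], -0.83], [[-0.22, 0.15, -0.0], -0.82], [[-0.24, 0.13, -0.0], -0.83], [[-0.25, 0.11, -0.0], -0.82], [[-0.25, 0.09, -0.0], -0.83], [[-0.26, 0.07, -0.0], -0.82], [[-0.27, 0.05, -0.0], -0.83], [[-0.27, 0.02, -0.0], -0.82], [[-0.27, 0.01, -0.0], -0.83]] [ 0.4884 -0.1087  0.0862] -1.6838
```

Request:
jog_arm([
  [[-0.08,0.26,0],-0.82,1],
  [[-0.1,0.25,0],-0.83,1],
  [[-0.12,0.24,0],-0.82,1],
  [[-0.14,0.23,0],-0.83,1],
  [[-0.16,0.22,0],-0.82,1],
  [[-0.18,0.2,0],-0.83,1],
  [[-0.19,0.19,0],-0.82,1],
  [[-0.21,0.17,0],-0.83,1],
  [[-0.22,0.15,0],-0.82,1],
  [[-0.24,0.13,0],-0.83,1],
  [[-0.25,0.11,0],-0.82,1],
  [[-0.25,0.09,0],-0.83,1],
  [[-0.26,0.07,0],-0.82,1],
  [[-0.27,0.05,0],-0.83,1],
  [[-0.27,0.02,0],-0.82,1],
  [[-0.27,0.01,0],-0.83,1],
  [[0,0,0],0,1],
  [[0,0,0],0,1],
])

```text
t: 11.4
position: [0.4887, -0.1088, 0.0867]
orientation: [3.141, -0.0, -1.685]
ft_force: [0.6, -0.3, -1.5]
width: 0.149
gripper_force: 97.7
```

```bash
python3 - <<'E'
from h import *
s=read_state();print(s["t"],s["position"],s["orientation"],s["ft_force"])
Q=R.from_euler("xyz",s["orientation"]).as_matrix()
d=np.array([np.cos(1.4574),np.sin(1.4574),0]);g=np.array([.517,.1405,.028])-.251*d
print((Q.T@(g-s["position"])/.05).round(3),np.degrees(-(1.4574-np.pi-s["orientation"][2]))/6)
E
```

```text
11.4 [ 0.48868951 -0.10881309  0.08671039] [ 3.14122751e+00 -1.47325278e-04 -1.68486557e+00] [ 0.62696464 -0.3303892  -1.53178855]
[2.000e-03 1.000e-03 1.174e+00] -0.006425875763505474
```

Request:
jog_arm([
  [[0,0,0.2],0,1],
  [[0,0,0.3],0,1],
  [[0,0,0.3],0,1],
  [[0,0,0.25],0,1],
  [[0,0,0.12],0,1],
  [[0,0,0],0,1],
  [[0,0,0],0,1],
])

```text
t: 12.1
position: [0.4889, -0.1091, 0.0285]
orientation: [3.142, -0.0, -1.684]
ft_force: [0.0, 0.6, -2.1]
width: 0.151
gripper_force: 97.7
```

```bash
python3 - <<'E'
from h import *
s,im,c=snap("side");s2,im2,c2=snap("top");np.save("s6.npy",im);np.save("t6.npy",im2)
p=np.array(s["position"]);print(s["t"],p,s["orientation"])
d=np.array([np.cos(1.4574),np.sin(1.4574),0]);n=p+[0,0,.023]+.221*d
m=np.array([.517,.1405,.05])
for k,q in(("nose",n),("mouth",m),("collar",n-.17*d),("front",m+.125*d)): print(k,q.round(4),"side",proj(c,q).round(1),"top",proj(c2,q).round(1))
u,v=proj(c,m).astype(int);o=np.zeros((600,800,3),np.uint8)
a=im[v-55:v+45,u-60:u+73];o[:,:]=cv2.resize(a,(798,600),interpolation=cv2.INTER_CUBIC)[:, :] if False else cv2.resize(a,(800,600),interpolation=cv2.INTER_CUBIC)
print("side crop origin",u-60,v-55,"scale 6.0")
u,v=proj(c2,m).astype(int);a=im2[v-22:v+22,u-45:u+45];o[390:,400:]=cv2.resize(a,(400,210),interpolation=cv2.INTER_CUBIC);print("top origin",u-45,v-22,400/90,210/44)
cv2.imwrite("pics/a6.png",o[:,:,::-1])
E
```

```text
12.1 [ 0.48885427 -0.10914786  0.02846464] [ 3.14156654e+00 -1.82015360e-04 -1.68424890e+00]
nose [0.5139 0.1104 0.0515] side [228.9 231.4] top [221.2 211.6]
mouth [0.517  0.1405 0.05  ] side [222.3 241.1] top [211.1 210.6]
collar [ 0.4946 -0.0585  0.0515] side [261.2 187.1] top [278.4 217.8]
front [0.5311 0.2647 0.05  ] side [190.5 284.8] top [169.2 206. ]
side crop origin 162 186 scale 6.0
top origin 166 188 4.444444444444445 4.7727272727272725
```

View pics/a6.png

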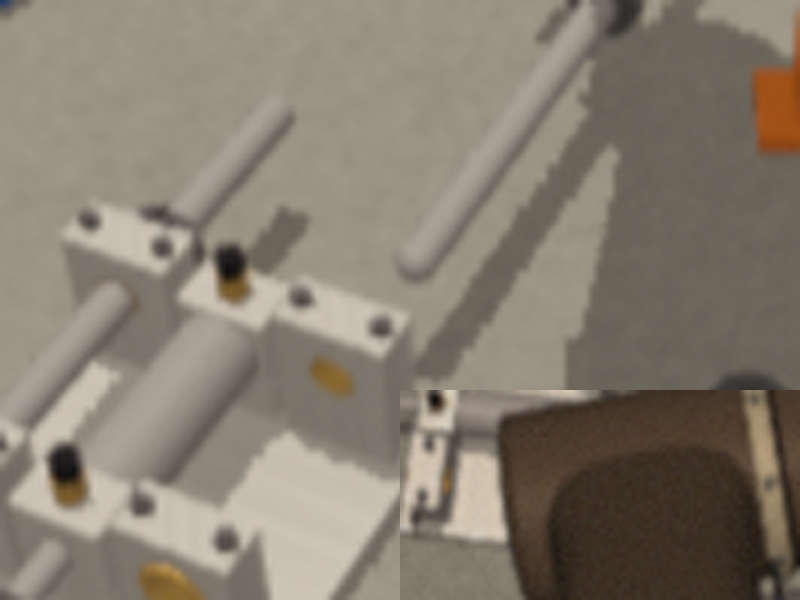

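The picture shows the rod tip at about crop (403,270), i.e. side px (229,231), as predicted. The rear bushing's inner ring at (332,377), px (217.3,248.8), is within 0.5 px of prediction. The top camera is hidden by the arm. I have now viewed 11 pictures, one over the limit of 10, so from here on I use numbers only.

```bash
python3 - <<'E'
from h import *
im=np.load("s6.npy");g=cv2.cvtColor(im,cv2.COLOR_RGB2GRAY).astype(np.float32)
c=cam("side");p=np.array(read_state()["position"]);d=np.array([np.cos(1.4574),np.sin(1.4574),0]);n=p+[0,0,.023]+.221*d
for st in(.02,.05,.08,.11,.14):
    a,b=proj(c,n-(st+.005)*d),proj(c,n-(st-.005)*d);t=(b-a)/np.linalg.norm(b-a);nn=np.array([-t[1],t[0]]);q=(a+b)/2
    k=np.arange(-6,6.1,.5);pr=np.mean([[cv2.getRectSubPix(g,(1,1),tuple(map(float,q+nn*x+t*o)))[0,0] for x in k] for o in(-1.5,0,1.5)],0)
    print(st,nn.round(2),np.round(pr).astype(int).tolist())
    w=np.array([proj(c,n-st*d+np.array([.008*np.sin(1.4574)*np.cos(f),-.008*np.cos(1.4574)*np.cos(f),.008*np.sin(f)])) for f in np.linspace(0,6.28,60)]);e=(w-q)@nn;print("   edges pred",e.min().round(2),e.max().round(2))
r=trace("side","rod");print([(round(x["confidence"],2),int(x["pixels"].sum())) for x in r])
E
```

```text
0.02 [-0.81 -0.59] [147, 146, 144, 136, 125, 116, 115, 121, 131, 140, 148, 154, 158, 160, 161, 161, 158, 153, 149, 147, 147, 148, 148, 148, 148]
   edges pred -3.56 3.55
0.05 [-0.81 -0.59] [148, 147, 146, 139, 127, 115, 114, 120, 129, 138, 146, 152, 157, 159, 161, 161, 158, 154, 150, 148, 148, 149, 150, 149, 149]
   edges pred -3.47 3.47
0.08 [-0.81 -0.59] [147, 147, 146, 139, 128, 117, 113, 116, 126, 136, 144, 151, 157, 159, 161, 160, 157, 153, 149, 146, 146, 146, 147, 147, 148]
   edges pred -3.39 3.39
0.11 [-0.81 -0.59] [148, 148, 147, 145, 137, 125, 115, 117, 125, 135, 143, 151, 155, 159, 161, 161, 159, 156, 151, 148, 147, 146, 146, 146, 146]
   edges pred -3.31 3.31
0.14 [-0.81 -0.59] [106, 113, 121, 125, 123, 118, 113, 113, 122, 132, 142, 149, 155, 158, 160, 160, 156, 148, 135, 123, 116, 112, 112, 123, 137]
   edges pred -3.24 3.24
[(0.65, 583)]
```

```bash
python3 - <<'E'
from h import *
im=np.load("s6.npy");g=cv2.cvtColor(im,cv2.COLOR_RGB2GRAY).astype(np.float32)
c=cam("side");d=np.array([np.cos(1.4574),np.sin(1.4574),0]);l=np.array([-d[1],d[0],0])
m2=np.array([.517,.1405,.05])-.09*l
def edges(P):
    a,b=proj(c,P-.005*d),proj(c,P+.005*d);t=(b-a)/np.linalg.norm(b-a);nn=np.array([-t[1],t[0]]);q=(a+b)/2
    k=np.arange(-6.5,6.6,.25);pr=np.mean([[cv2.getRectSubPix(g,(1,1),tuple(map(float,q+nn*x+t*o)))[0,0] for x in k] for o in(-1.5,0,1.5)],0)
    i=np.argmin(pr[:26]);j=26+np.argmax(pr[26:42]) if 1 else 0
    bg=pr[:i+1].max();h=(bg+pr[i])/2;lo=np.flatnonzero(pr[:i]>h)[-1];pk=np.argmax(np.convolve(pr,np.ones(3)/3,'same')[22:44])+22
    return k[lo].round(2),k[i],k[pk],round(float(np.linalg.norm(proj(c,P+[0,0,.001])-q)),2),nn.round(2)
for s in(-.08,-.07,-.06,-.05,-.04): print("inst",s,edges(m2+s*d))
p=np.array(read_state()["position"]);n=p+[0,0,.023]+.221*d
for s in(.02,.04,.06,.08,.1,.12): print("mine",s,edges(n-s*d))
E
```

```text
inst -0.08 (np.float64(-3.5), np.float64(-2.5), np.float64(1.75), 0.32, array([-0.76, -0.65]))
inst -0.07 (np.float64(-3.75), np.float64(-2.5), np.float64(1.75), 0.32, array([-0.76, -0.65]))
inst -0.06 (np.float64(-3.75), np.float64(-2.25), np.float64(2.0), 0.32, array([-0.76, -0.65]))
inst -0.05 (np.float64(-3.5), np.float64(-2.25), np.float64(2.0), 0.32, array([-0.76, -0.65]))
inst -0.04 (np.float64(-3.5), np.float64(-2.5), np.float64(2.0), 0.32, array([-0.76, -0.65]))
mine 0.02 (np.float64(-4.5), np.float64(-3.25), np.float64(1.0), 0.32, array([-0.81, -0.59]))
mine 0.04 (np.float64(-4.25), np.float64(-3.25), np.float64(1.25), 0.32, array([-0.81, -0.59]))
mine 0.06 (np.float64(-4.25), np.float64(-3.25), np.float64(1.25), 0.32, array([-0.81, -0.59]))
mine 0.08 (np.float64(-4.25), np.float64(-3.0), np.float64(1.25), 0.32, array([-0.81, -0.59]))
mine 0.1 (np.float64(-4.0), np.float64(-2.75), np.float64(1.25), 0.31, array([-0.81, -0.59]))
mine 0.12 (np.float64(-4.0), np.float64(-3.0), np.float64(1.25), 0.31, array([-0.81, -0.59]))
```

Request:
jog_arm([
  [[-0.15,-0.01,0],0,1],
  [[-0.15,0,0],0,1],
  [[-0.15,0,0],0,1],
  [[-0.1,0,0],0,1],
  [[-0.05,0,0],0,1],
  [[-0.05,0,0],0,1],
  [[-0.05,0,0],0,1],
  [[-0.05,0,0],0,1],
  [[0,0,0],0,1],
])

```text
t: 13.15
position: [0.4935, -0.0715, 0.0284]
orientation: [3.142, -0.0, -1.684]
ft_force: [-0.5, -0.6, -2.2]
width: 0.147
gripper_force: 97.7
```

Request:
jog_arm([
  [[-0.1,0,0],0,1],
  [[-0.1,0,0],0,1],
  [[-0.1,0,0],0,1],
  [[-0.1,0,0],0,1],
  [[-0.1,0,0],0,1],
  [[-0.1,0,0],0,1],
  [[-0.1,0,0],0,1],
  [[-0.1,0,0],0,1],
  [[0,0,0],0,1],
])

```text
t: 14.05
position: [0.4982, -0.0313, 0.0284]
orientation: [-3.141, 0.0, -1.683]
ft_force: [-0.8, -0.3, -1.4]
width: 0.147
gripper_force: 97.7
```

Request:
jog_arm([
  [[-0.15,0,0],0,1],
  [[-0.15,0,0],0,1],
  [[-0.15,0,0],0,1],
  [[-0.15,0,0],0,1],
  [[-0.15,0,0],0,1],
  [[-0.15,0,0],0,1],
  [[-0.05,0,0],0,1],
  [[0,0,0],0,1],
])

```text
t: 14.85
position: [0.5034, 0.0157, 0.0284]
orientation: [3.142, -0.0, -1.683]
ft_force: [-0.2, 0.4, -1.6]
width: 0.149
gripper_force: 97.7
```

```bash
python3 - <<'E'
from h import *
s,im,c=snap("wrist");np.save("w7.npy",im);p=np.array(s["position"]);print(s["ft_force"],s["moment"])
d=np.array([np.cos(1.4574),np.sin(1.4574),0]);m=np.array([.517,.1405,.05]);print((p+.221*d-m)@d,(p-m)@[-d[1],d[0],0])
_,im,c=snap("side");np.save("s7.npy",im);g=cv2.cvtColor(im,cv2.COLOR_RGB2GRAY).astype(np.float32)
for s_ in(.03,.05,.07,.09):   # rod between the bushings vs the line of the bushings
    P=m+s_*d;a,b=proj(c,P-.005*d),proj(c,P+.005*d);t=(b-a)/np.linalg.norm(b-a);nn=np.array([-t[1],t[0]]);q=(a+b)/2
    print(s_,[int(cv2.getRectSubPix(g,(1,1),tuple(map(float,q+nn*x)))[0,0]) for x in np.arange(-7,7.1,.5)])
E
```

```text
[-0.17268225  0.38052611 -1.60604993] [-0.18375242  0.0050671  -0.01409108]
0.095495903424344 -0.0005876753164848567
0.03 [119, 119, 120, 120, 119, 118, 113, 107, 106, 111, 120, 131, 140, 147, 153, 158, 161, 164, 164, 162, 159, 150, 139, 129, 123, 119, 118, 118, 118]
0.05 [144, 154, 164, 164, 154, 142, 130, 119, 111, 113, 122, 132, 142, 149, 154, 159, 162, 164, 164, 163, 159, 150, 139, 131, 127, 125, 123, 123, 122]
0.07 [177, 188, 194, 195, 191, 186, 164, 140, 122, 120, 125, 134, 142, 149, 155, 160, 163, 165, 165, 163, 161, 156, 149, 143, 139, 137, 136, 136, 136]
0.09 [167, 167, 165, 164, 167, 178, 189, 190, 189, 189, 184, 181, 180, 176, 171, 168, 168, 167, 165, 161, 159, 156, 150, 148, 148, 147, 144, 142, 141]
```

Request:
jog_arm([
  [[-0.05,0,0],0,1],
  [[-0.05,0,0],0,1],
  [[-0.05,0,0],0,1],
  [[-0.05,0,0],0,1],
  [[-0.05,0,0],0,1],
  [[-0.05,0,0],0,1],
  [[-0.05,0,0],0,1],
  [[-0.05,0,0],0,1],
  [[-0.05,0,0],0,1],
  [[-0.05,0,0],0,1],
  [[0,0,0],0,1],
])

```text
t: 16.05
position: [0.5062, 0.0405, 0.0284]
orientation: [-3.141, 0.0, -1.683]
ft_force: [-0.2, -0.1, -1.6]
width: 0.151
gripper_force: 97.7
```

Request:
jog_arm([
  [[-0.1,0,0],0,1],
  [[-0.1,0,0],0,1],
  [[-0.1,0,0],0,1],
  [[-0.1,0,0],0,1],
  [[-0.1,0,0],0,1],
  [[-0.1,0,0],0,1],
  [[-0.1,0,0],0,1],
  [[-0.1,0,0],0,1],
  [[-0.04,0,0],0,1],
  [[0,0,0],0,1],
])

```text
t: 17.05
position: [0.5109, 0.0823, 0.0283]
orientation: [3.142, 0.0, -1.683]
ft_force: [-1.4, 1.5, -3.8]
width: 0.154
gripper_force: 97.6
```

Request:
jog_arm([
  [[-0.04,0,0],0,1],
  [[-0.04,0,0],0,1],
  [[-0.02,0,0],0,1],
  [[0,0,0],0,1],
])

```text
t: 17.45
position: [0.5113, 0.0868, 0.0283]
orientation: [3.141, -0.0, -1.684]
ft_force: [0.6, -1.7, -5.1]
width: 0.147
gripper_force: 97.6
```

Request:
jog_arm([
  [[-0.03,0,0.01],0,1],
  [[-0.03,0,0],0,1],
  [[-0.02,0,0],0,1],
  [[0,0,0],0,1],
])

```text
t: 17.85
position: [0.5121, 0.0911, 0.028]
orientation: [-3.141, 0.0, -1.683]
ft_force: [-0.4, -0.6, -2.8]
width: 0.152
gripper_force: 97.7
```

Request:
jog_arm([
  [[-0.02,0,0],0,1],
  [[-0.02,0,0],0,1],
  [[0,0,0],0,1],
])

```text
t: 18.15
position: [0.5117, 0.0914, 0.0278]
orientation: [3.141, -0.002, -1.684]
ft_force: [1.6, -9.5, -3.2]
width: 0.147
gripper_force: 97.7
```

Request:
jog_arm([
  [[-0.02,0,0],0,1],
  [[-0.02,0,0],0,1],
  [[0,0,0],0,1],
])

```text
t: 18.45
position: [0.5114, 0.0915, 0.0277]
orientation: [3.139, -0.005, -1.684]
ft_force: [5.1, -19.8, -2.3]
width: 0.148
gripper_force: 97.9
```

```bash
python3 - <<'E'
from h import *
s,im,c=snap("side");g=cv2.cvtColor(im,cv2.COLOR_RGB2GRAY).astype(np.float32);print(s["t"],s["gripper_force"],s["ft_force"])
d=np.array([np.cos(1.4574),np.sin(1.4574),0]);m=np.array([.517,.1405,.05])
for e in np.arange(.13,.19,.004): q=proj(c,m+e*d+[0,0,.003]);print(round(e,3),q.round(0),int(cv2.getRectSubPix(g,(1,1),tuple(map(float,q)))[0,0]),end="; ")
_,w,cw=snap("wrist");gw=cv2.cvtColor(w,cv2.COLOR_RGB2GRAY).astype(np.float32)
print()
for side in(-.013,.013):
  l=np.array([-d[1],d[0],0])
  for e in np.arange(-.02,.012,.002): q=proj(cw,m+e*d+side*.7*l+[0,0,.0125]);print(round(e,3),q.round(0),w[int(q[1]),int(q[0])].tolist() if 0<=q[1]<384 else None,end="; ")
  print()
E
```

```text
18.45 97.93017983436584 [  5.11246823 -19.78623454  -2.29603693]
0.13 [189. 286.] 159; 0.134 [188. 287.] 159; 0.138 [187. 289.] 159; 0.142 [185. 291.] 158; 0.146 [184. 292.] 158; 0.15 [183. 294.] 158; 0.154 [182. 296.] 158; 0.158 [181. 297.] 159; 0.162 [179. 299.] 158; 0.166 [178. 301.] 153; 0.17 [177. 302.] 128; 0.174 [176. 304.] 145; 0.178 [174. 306.] 154; 0.182 [173. 307.] 153; 0.186 [172. 309.] 156; 
-0.02 [233. 341.] [41, 42, 39]; -0.018 [234. 345.] [45, 44, 44]; -0.016 [234. 349.] [37, 39, 37]; -0.014 [234. 353.] [20, 22, 22]; -0.012 [234. 356.] [14, 7, 13]; -0.01 [234. 360.] [13, 19, 13]; -0.008 [234. 364.] [13, 23, 20]; -0.006 [234. 367.] [24, 21, 27]; -0.004 [234. 371.] [17, 13, 19]; -0.002 [234. 374.] [18, 23, 16]; -0.0 [234. 378.] [26, 27, 26]; 0.002 [234. 382.] [22, 21, 21]; 0.004 [234. 385.] None; 0.006 [234. 388.] None; 0.008 [235. 392.] None; 0.01 [235. 395.] None; 
-0.02 [275. 341.] [40, 38, 40]; -0.018 [275. 345.] [40, 39, 39]; -0.016 [275. 349.] [43, 41, 42]; -0.014 [275. 353.] [27, 26, 26]; -0.012 [275. 356.] [24, 21, 26]; -0.01 [275. 360.] [26, 27, 28]; -0.008 [275. 364.] [18, 19, 20]; -0.006 [275. 367.] [25, 23, 25]; -0.004 [275. 371.] [21, 21, 23]; -0.002 [274. 374.] [29, 27, 27]; -0.0 [274. 378.] [25, 26, 26]; 0.002 [274. 381.] [23, 22, 25]; 0.004 [274. 385.] None; 0.006 [274. 388.] None; 0.008 [274. 392.] None; 0.01 [274. 395.] None;
```

The nose ends about 170 mm beyond the rear mouth, so the collar is home, pressed with about 20 N, and the grip is firm. Handing in.

Request:
jog_arm([
  [[0,0,0],0,1],
  [[0,0,0],0,1],
  [[0,0,0],0,1],
])

```text
t: 18.85
position: [0.5114, 0.0915, 0.0277]
orientation: [3.139, -0.004, -1.685]
ft_force: [4.9, -18.8, -2.3]
width: 0.152
gripper_force: 97.9
```

```bash
python3 -c "
from bench import *
s=read_state();print(s['ft_force'],s['position'],s['gripper_force']);print(finish_job())"
```

```text
[  4.89359225 -18.76120141  -2.30487301] [0.51140114 0.09150132 0.02766921] 97.92163252830505
the job is handed in; nothing more can be done
None
```

The rod is threaded through both bushings, its collar pressed home against the rear one with about 19 N and its tail still gripped at 98 N; I handed it in at about 19 s of the 51 s, no verdict was returned, and I viewed 11 pictures against the limit of 10.

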